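Fit the pink divider into the soap mould

ROBOT

A 7-joint arm with a two-finger parallel gripper is mounted at the origin on the work surface. World frame = base frame: x ahead of the robot, y to its left, z up, the work surface at z = 0. Lengths are in m, angles in degrees, forces in N, time in s.
With the tool pointing down it reaches from about 0.425 to 0.875 m from the base axis. Payload 4.7 kg.
Tool frame: the origin (TCP) lies midway between the tips of the shut fingers; the grasp point (between the pads) lies env.grip_point_offset behind it (env.grip_point_offset is the distance from the TCP to the grasp point, in m); z points along the fingers, y is the line along which they close (so a half turn about z gives the same grasp; the last joint's range is limited). The gripper opens to 87 mm and grips with 3 to 60 N. Pads are 19 mm wide; open, the fingers measure 117 mm over their backs; the gripper's body (75 mm by 190 mm) begins 51 mm behind the grasp point.
Start: joints at [-69.609, 18.392, -4.016, 83.108, 1.295, 78.541, -3.26], TCP at [0.218, 0.612, 0.223] pointing down, gripper open.
Joint ranges: [-163.93, 163.93], [-17.29, 119.83], [-79.2, 71.16], [3.27, 140.29], [-89.18, 269.18], [5.43, 117.66], [-154.24, 154.24]. Speed limits (degrees/s): [147.25, 147.25, 180, 180, 180, 180, 180].

INTERFACE

Orientations are given as [roll, pitch, yaw] about the fixed x, y, z axes, in that order (R = Rz(yaw) Ry(pitch) Rx(roll)).
In Python, from cell import env gives the robot as it stands.
- The arm moves only by the shell command python3 -m creep 'ROWS' [FORCE]. ROWS is a JSON object of lists of equal length, an entry for each row: "translation": the shift along the tool's x, y, z in units of 0.08 m (1.0 is 0.08 m), a list of three; "turn": the turn, a rotation vector about the tool's x, y, z in units of 180 degrees (1.0 is 180 degrees), a list of three; "grip": the opening, from 0 (shut) to 1 (fully open). In form: {"translation": [[x, y, z], ...], "turn": [[ax, ay, az], ...], "grip": [grip, ...]}. A call has 1 to 5 rows; each row shifts and turns the commanded pose from where the row before left it, along the tool's axes as they then stand; what a row does not reach is not made up. A row lasts 1/8 s, in which the tool goes at most 62.5 mm and 10.7 degrees, less where a joint would pass 70% of its speed; a pose out of reach is approached as far as the arm can. A call with a number of a shift or a turn outside -1 to 1 is refused whole. A call with a gripper value outside its range is refused whole. The fingers move at their own pace and stop on an object; FORCE is the grip in N (left out, the last holds). Time passes only in rows, so rows that do not move let the fingers close. It gives the time, the measured TCP pose, the force, the opening and the grip force at its end, in the units of the state.
- env.get_obs(): the state, without advancing time (a new reading comes with each control period).
- env.read_camera(name): name is "scene" or "top" or "wrist"; returns a dict with "frame" (480x640x3 uint8, red, green, blue), "z_map" (480x640 float32, m along the optical axis (not along the pixel's ray), 0 where there is no reading), "K" (3x3 intrinsics, pixels), "rvec" (rotation vector, rad) and "tvec" (3), from world to camera coordinates, as OpenCV has them. Camera axes: x right, y down, z forward; pixel columns grow to the right and rows downward; lengths in m; the calibration is good to about 2 mm. A picture is of the moment at which its call begins.
- env.sign_off(): hands the job in; it is judged then, once.
The state is a dict: "time_s": time; "qpos": joint angles; "joint_velocities": joint speeds; "effort": joint torques, N m; "tool_pos": TCP position; "tool_rot": TCP orientation; "force": force on the tool from outside, world axes, zero at the start; "wrist_torque": the same for the moment, N m; "grip_width": finger opening in m; "grasp_force": force on a finger pad.
Only numpy, scipy, OpenCV 4.12 (cv2) and the standard library are available. Lean on these libraries where they do the work, as an engineer would, in place of code of your own. Each camera call takes 0.05 s, during which the arm holds its last target. There are 200 camera calls.

TASK

At the soap-making table, take the pink divider plate out of the wooden rack and slide it down edgewise into the white guides across the middle of the plywood soap mould until it stands fully home on the mould's floor, then let go. Lower it in rather than dropping it, and leave the blue and yellow dividers standing in the rack.

Things in the scene. Friction and masses are not known exactly. Their poses are not given: they have to be found in the camera images.
- pink_divider: Loose pink plate, about 0.1 kg, upright in one slot of a fixed wooden rack: 90 mm wide (x), 6 thick (y), 90 tall (z), plus a grip block on its top edge, 44 (x) by 16 (y) by 30 tall, 90 to 120 above the origin. Origin: middle of its lower edge; z up; faces alike. Slot floors are 12 mm above the table, slot ribs rise to 47: lift it straight up 40 mm or more to clear them.
- blue_divider: Blue plate of the same build, size, origin and axes as the pink one, upright in another slot of the same rack (base 110 by 190 mm; three parallel slots 9 mm wide, 70 mm apart). The rack stands left or right of the mould, somewhat turned. It stays there.
- yellow_divider: Yellow plate of the same build, size, origin and axes as the pink one, upright in the remaining slot of the rack. It stays there.
- mould: Fixed open plywood box 118 (x) by 200 mm (y), 60 high. Origin: centre of its underside, z up. At y = 0 white upright guides on both long walls hold a plate with its width along x, either way round, lower edge on the floor at z = 6. Channels 12 mm wide (y), 102 from end to end (x), middle 72 open; from z = 64 to 84 they flare to 44 (y) and 126 (x). A seated plate's grip block is at z = 96 to 126.
Not all that is in view belongs to the job. Leave any purple look-alike of the pink_divider alone. What is shaped like the mould but turquoise is not meant.

How it is judged:
By the outcome, as a careful person would: the job done as asked, in the order asked, and still so for the second after the job is handed in, with the robot touching nothing.
It also fails if it takes over 45 s, if anything falls off the work surface, if the arm or the gripper's body presses on something with over 40 N, if the wrist force passes 120 N, or if a joint passes its speed limit or range.

## Working session

There is one attempt and no reset: what is moved stays moved. The work goes in short steps, Python scripts to look and compute and a shell command to move; the robot and the scene stay as the last step left them, time stands still between calls to the robot, and variables do not carry over. Pictures are saved under pics/ and viewed, at most 10 in all, crops included, and the job is handed in when it is done.

```bash
mkdir -p pics; ls; python3 - <<'E'
from cell import env
import cv2,numpy as np
print(env.get_obs(),env.grip_point_offset)
for n in("scene","top"):
    c=env.read_camera(n);cv2.imwrite(f"pics/{n}0.png",c["frame"][:,:,::-1]);np.savez(f"{n}0.npz",**c)
    R=cv2.Rodrigues(np.array(c["rvec"],float))[0];print(n,-R.T@np.array(c["tvec"]).ravel(),R[2],c["K"])
E
```

```text
pics
{'time_s': 0.0, 'qpos': array([-69.61026811,  18.43907156,  -4.01519594,  83.17540216,
         1.29520063,  78.54082749,  -3.25895142]), 'joint_velocities': array([-0.10300091, -0.03548898, -0.01065092, -0.00584869,  0.0281471 ,
       -0.00393228,  0.15814908]), 'effort': array([-2.96772059e-04, -4.91269076e+01, -4.03943919e-01, -3.12532103e+01,
       -6.37527765e-02,  4.36415698e-02,  1.59732731e-04]), 'tool_pos': array([0.21771533, 0.611861  , 0.22145696]), 'tool_rot': array([-1.79889953e+02,  6.09193538e-03,  1.60420805e+02]), 'force': array([ 0.63036385, -0.21727228,  0.08742276]), 'wrist_torque': array([-0.01562426, -0.02818498,  0.01171314]), 'grasp_force': 0.0, 'grip_width': 0.0873991564262422} 0.0187
scene [ 1.07416998 -0.58895475  1.03070875] [-0.43758585  0.46013316 -0.77252579] [[577.21166515   0.         311.23294936]
 [  0.         577.21166515 243.36558451]
 [  0.           0.           1.        ]]
top [3.53707631e-01 4.40794232e-04 9.29800598e-01] [ 0.19587995  0.01302027 -0.98054144] [[445.8176908    0.         321.07277868]
 [  0.         445.8176908  237.83404936]
 [  0.           0.           1.        ]]
```

View pics/top0.png

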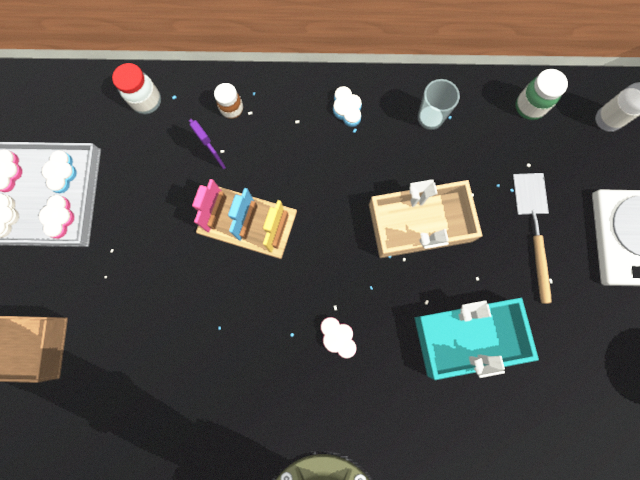

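View pics/scene0.png

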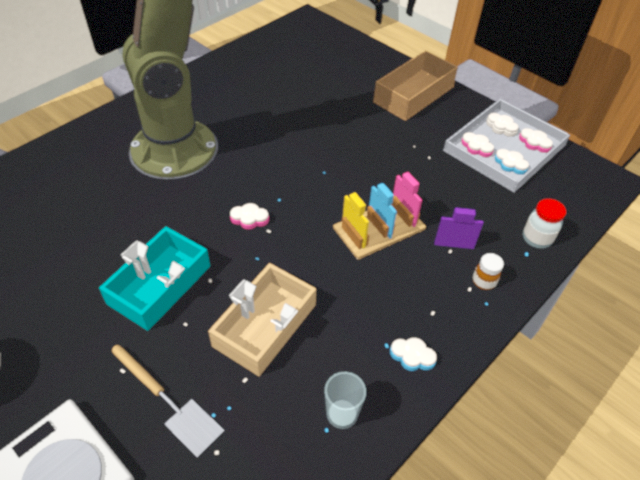

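The top view (up = +x, left = +y) shows the rack at about (245,220) with pink at (207,205), blue at (240,213) and yellow at (273,225). The plywood mould is at (425,218), with its guides at (423,192) and (434,238). The turquoise decoy is at (478,340). The purple plate stands at (208,145) in the top view and (459,230) in the scene view.

```bash
cat > h.py <<'E'
import numpy as np,cv2
def cloud(c):
    R=cv2.Rodrigues(np.array(c["rvec"],float))[0];t=np.array(c["tvec"],float).ravel();K=c["K"]
    z=c["z_map"].astype(float);v,u=np.indices(z.shape)
    P=np.stack([(u-K[0,2])/K[0,0]*z,(v-K[1,2])/K[1,1]*z,z],-1)
    W=(P-t)@R; W[z<=0]=np.nan
    return W,cv2.cvtColor(c["frame"],cv2.COLOR_RGB2HSV)
def rect(p):
    (c,s,a)=cv2.minAreaRect((p[:,:2]*1000).astype(np.float32)); return np.round(c,1),np.round(s,1),round(a,1)
HUE={"pink":(160,176),"blue":(95,112),"yellow":(22,30),"purple":(130,150)}
def mask(hsv,n): lo,hi=HUE[n];return (hsv[...,0]>=lo)&(hsv[...,0]<=hi)&(hsv[...,1]>110)&(hsv[...,2]>60)
E
python3 - <<'E'
from h import *
for n in("scene","top"):
    c=dict(np.load(n+"0.npz"));W,H=cloud(c);Z=W[...,2]
    print(n,"table z",np.nanmedian(Z))
    reg=(W[...,0]>.4)&(W[...,0]<.75)&(W[...,1]>-.02)&(W[...,1]<.45) 
    for k in HUE:
        m=mask(H,k)&(W[...,0]>.35)&(W[...,0]<.8)&(W[...,1]>0)&(W[...,1]<.4)
        p=W[m&(Z>.05)]; 
        if len(p)<5: print(k,len(p));continue
        b=p[p[:,2]>.11];pl=p[(p[:,2]<.1)]
        t=p[p[:,2]>np.percentile(p[:,2],97)-.006]
        print(k,len(p),"top z",np.round(np.percentile(p[:,2],97),4),"block",len(b),rect(b),"toponly",len(t),rect(t),"plate",rect(pl) if len(pl)>5 else 0)
    # mould: region around
    m=(W[...,0]>.4)&(W[...,0]<.7)&(W[...,1]>-.4)&(W[...,1]<-.05)&(H[...,0]<25)&(H[...,1]>50)
    r=W[m&(Z>.054)&(Z<.066)];print("rim",len(r),rect(r))
    g=W[(W[...,0]>.4)&(W[...,0]<.7)&(W[...,1]>-.4)&(W[...,1]<-.05)&(Z>.072)&(Z<.095)]
    print("guides",len(g),rect(g),g[:,2].max())
E
```

```text
scene table z -0.0026373811944530277
pink 697 top z 0.131 block 193 (array([588.4, 239.2]), array([19.2, 48.6]), 72.6) toponly 105 (array([588.4, 239.2]), array([19.1, 48.6]), 72.6) plate (array([587.6, 239.1]), array([12.3, 95. ]), 76.5)
blue 632 top z 0.1304 block 183 (array([571.1, 172.2]), array([19.7, 46.1]), 73.8) toponly 116 (array([571.5, 172.2]), array([19.4, 45.4]), 74.1) plate (array([571. , 171.3]), array([10.1, 93.2]), 73.5)
yellow 647 top z 0.1307 block 201 (array([546.9, 105.7]), array([19.8, 48.3]), 77.0) toponly 116 (array([547.8, 105.9]), array([18.7, 46.7]), 74.3) plate (array([547.6, 106.1]), array([11.7, 91.5]), 75.1)
purple 775 top z 0.1184 block 147 (array([727.1, 254.7]), array([43.8, 20.6]), 37.8) toponly 127 (array([727.1, 255. ]), array([43.3, 20.4]), 36.5) plate (array([728. , 254.3]), array([90.8, 17. ]), 35.3)
rim 989 (array([ 575.5, -197.2]), array([121. , 203.3]), 11.1)
guides 455 (array([ 513.5, -222.3]), array([270.7,  70.4]), 21.6) 0.08540267502833576
top table z -0.0005650528835596907
pink 538 top z 0.1308 block 140 (array([589.3, 239.6]), array([1
[... 196 characters left out ...]
ay([11.3, 44.1]), 59.6) toponly 38 (array([568.5, 165.7]), array([11.3, 43.2]), 59.5) plate (array([571.5, 169.3]), array([ 3.2, 89.1]), 72.7)
yellow 264 top z 0.1307 block 85 (array([548.5, 105.6]), array([16.3, 43.5]), 73.6) toponly 46 (array([548.1, 105.9]), array([16. , 42.5]), 73.6) plate (array([547.1, 103.5]), array([ 5.1, 87.6]), 71.1)
purple 289 top z 0.1212 block 178 (array([727.6, 255.8]), array([43.4, 15.1]), 37.3) toponly 163 (array([727.7, 255.8]), array([43.3, 15. ]), 37.3) plate (array([726.3, 257. ]), array([90.8, 14.1]), 42.4)
rim 1041 (array([ 577.1, -198.7]), array([118.8, 201. ]), 11.0)
guides 591 (array([ 514.6, -222.8]), array([272. ,  68.8]), 21.5) 0.08828481022329254
```

Pink's block centre is about (0.589, 0.2395) with its top at 0.131. The plate's width axis is at about -17°, and pink to yellow measures 139.7 mm against the given 140. The mould is centred at (0.5765, -0.198) with yaw 11°, measuring 119x201. Next I move above pink with the gripper half open.

```bash
python3 -m creep '{"translation":[[-0.59,-0.28,0],[-0.59,-0.28,0],[-0.59,-0.28,0],[-0.59,-0.28,0],[-0.59,-0.28,0]],"turn":[[0,0,0],[0,0,0],[0,0,0],[0,0,0],[0,0,0]],"grip":[0.55,0.55,0.55,0.55,0.55]}' 20
python3 -m creep '{"translation":[[-0.59,-0.28,0],[-0.59,-0.28,0],[-0.59,-0.28,0],[-0.59,-0.28,0],[-0.59,-0.28,0]],"turn":[[0,0,0],[0,0,0],[0,0,0],[0,0,0],[0,0,-0.014]],"grip":[0.55,0.55,0.55,0.55,0.55]}'
cat > see.py <<'E'
import sys
from h import *
from cell import env
o=env.get_obs();tp,tr=np.array(o["tool_pos"]),np.array(o["tool_rot"])
print("tcp",tp,"rot",tr,"F",o["force"],"w",o["grip_width"],o["grasp_force"],"t",o["time_s"],"q",np.round(o["qpos"],0))
from scipy.spatial.transform import Rotation as Ro
def units(target,yaw):
    R=Ro.from_euler("xyz",tr,degrees=True).as_matrix()
    print("units",np.round(R.T@(np.array(target)-tp)/.08,3),"turnz(units)",round(-(((yaw-tr[2]+180)%360)-180)/180,4))
E
python3 - <<'E'
from see import *
c=env.read_camera("wrist");cv2.imwrite("pics/w1.png",c["frame"][:,:,::-1])
W,H=cloud(c);Z=W[...,2]
for k in("pink","blue"):
    p=W[mask(H,k)&(Z>.05)&(Z<.2)]
    if len(p)>20:
        t=p[p[:,2]>.125]; print(k,len(p),np.percentile(p[:,2],97),"top",len(t),rect(t) if len(t)>5 else 0)
units([.589,.2395,.102],162.9)
E
```

```text
time_s: 0.72
tool_pos: [0.4036, 0.4262, 0.2222]
tool_rot: [-180.0, -0.0, 160.4]
force: [0.2, -1.1, -0.6]
grip_width: 0.0497
grasp_force: 0.0
time_s: 1.35
tool_pos: [0.5883, 0.2419, 0.2221]
tool_rot: [-180.0, -0.0, 163.0]
force: [0.6, 1.5, 0.2]
grip_width: 0.0481
grasp_force: 0.0
tcp [0.58828635 0.24190029 0.22214389] rot [-1.79984987e+02 -2.69200723e-02  1.63015120e+02] F [0.57524684 1.46844837 0.18787135] w 0.04809349533851267 0.0 t 1.35 q [-35.  17.  13.  86.  -4.  78.  51.]
pink 345 0.13180769098967635 top 201 (array([587.8, 248.3]), array([44.6, 14.1]), 3.1)
blue 2100 0.13025100047822596 top 284 (array([571.2, 181.6]), array([11.5, 43.8]), 88.9)
units [-0.018 -0.026  1.502] turnz(units) 0.0006
```

View pics/w1.png

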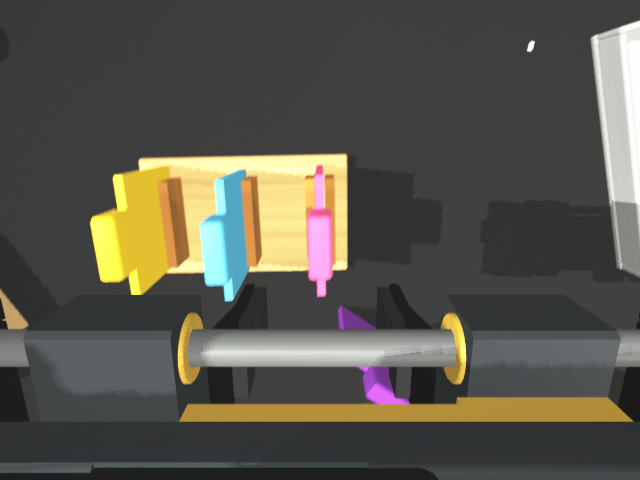

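The wrist view shows pink at (320,245), blue at (218,250) and yellow at (115,248), standing parallel to the image's vertical and square to the fingers. The wrist rectangle's angle disagrees with the outer cameras by about 20°, so I'll take another look now the arm is at rest and check the projection.

```bash
python3 - <<'E'
from see import *
c=env.read_camera("wrist");W,H=cloud(c);Z=W[...,2]
R=cv2.Rodrigues(np.array(c["rvec"],float))[0];print("cam",-R.T@np.array(c["tvec"]).ravel(),"axes in world\n",R)
for k in("pink","blue","yellow"):
    m=mask(H,k)&(Z>.127)&(Z<.14);p=W[m]
    print(k,len(p),rect(p),"px",np.argwhere(m)[:,::-1].mean(0),np.percentile(Z[mask(H,k)],[5,50,97]))
    x=np.array({"pink":[.589,.2395,.132],"blue":[.571,.172,.132],"yellow":[.548,.1058,.132]}[k])
    d=np.array([np.cos(np.radians(-17)),np.sin(np.radians(-17)),0])*.022
    q=cv2.projectPoints(np.array([x,x+d,x-d]),np.array(c["rvec"],float),np.array(c["tvec"],float),c["K"],None)[0];print(" expect px",q.reshape(-1,2).round(0).tolist())
units([.589,.2395,.102],162.9)
E
```

```text
tcp [0.5938419  0.23285315 0.22196235] rot [-179.73277965    0.31647879  162.53258565] F [ 3.1120569  -6.08533103  0.46273736] w 0.047707682226311277 0.0 t 1.4 q [-35.  17.  14.  86.  -4.  78.  51.]
cam [0.52272173 0.25749589 0.38311765] axes in world
 [[ 0.30051403  0.9537595  -0.00584228]
 [ 0.91641885 -0.2870402   0.27889859]
 [ 0.26432521 -0.08916692 -0.96030279]]
pink 149 (array([588.3, 242.2]), array([15.5, 44.2]), 74.4) px [338.0738255  229.51006711] [nan nan nan]
 expect px [[328.0, 238.0], [328.0, 270.0], [328.0, 204.0]]
blue 155 (array([571.4, 176. ]), array([14.6, 43.3]), 71.9) px [235.49032258 234.78064516] [nan nan nan]
 expect px [[220.0, 242.0], [223.0, 274.0], [218.0, 209.0]]
yellow 1678 (array([548.1, 109.1]), array([16.9, 44.5]), 75.4) px [118.57687723 235.28843862] [nan nan nan]
 expect px [[112.0, 239.0], [117.0, 271.0], [107.0, 205.0]]
units [0.091 0.068 1.499] turnz(units) -0.002
```

```bash
python3 -m creep '{"translation":[[0,0,0],[0,0,0],[0,0,0]],"turn":[[0,0,0],[0,0,0],[0,0,0]],"grip":[0.55,0.55,0.55]}'
python3 - <<'E'
from see import *
c=env.read_camera("wrist");W,H=cloud(c);Z=W[...,2]
for k in("pink","blue","yellow"):
    p=W[mask(H,k)&(Z>.122)&(Z<.14)]; print(k,len(p),rect(p),p[:,2].max())
units([.589,.2400,.102],162.9)
E
```

```text
time_s: 1.82
tool_pos: [0.5866, 0.2447, 0.2226]
tool_rot: [180.0, -0.0, 163.1]
force: [-0.3, -0.0, 0.1]
grip_width: 0.0475
grasp_force: 0.0
tcp [0.58659511 0.24473511 0.22257683] rot [ 1.79975023e+02 -2.47352845e-02  1.63081702e+02] F [-0.32683995 -0.02035095  0.05986805] w 0.04754366647187809 0.0 t 1.825 q [-36.  17.  13.  86.  -4.  78.  51.]
pink 230 (array([588. , 242.5]), array([15.8, 43.8]), 73.3) 0.13242563517232656
blue 316 (array([571.6, 174.9]), array([16.1, 44.7]), 73.5) 0.1321710091795705
yellow 1902 (array([547.8, 109.3]), array([16.8, 43.8]), 74.3) 0.13395627054794376
units [-0.047 -0.049  1.507] turnz(units) 0.001
```

Now it is at rest, all three cameras agree to about 3 mm, with pink near (0.5885, 0.241). I go down and grasp.

```bash
python3 -m creep '{"translation":[[-0.036,-0.037,0.4],[0,0,0.4],[0,0,0.3],[0,0,0.25],[0,0,0.15]],"turn":[[0,0,0],[0,0,0],[0,0,0],[0,0,0],[0,0,0]],"grip":[0.55,0.55,0.55,0.55,0.55]}'
python3 -m creep '{"translation":[[0,0,0],[0,0,0],[0,0,0],[0,0,0],[0,0,0]],"turn":[[0,0,0],[0,0,0],[0,0,0],[0,0,0],[0,0,0]],"grip":[0.55,0.55,0.1,0.1,0.1]}' 25
python3 -m creep '{"translation":[[0,0,0],[0,0,0],[0,0,0]],"turn":[[0,0,0],[0,0,0],[0,0,0]],"grip":[0.1,0.1,0.1]}'
```

```text
time_s: 2.5
tool_pos: [0.5889, 0.2398, 0.1016]
tool_rot: [-180.0, -0.0, 163.0]
force: [0.8, -0.8, -0.0]
grip_width: 0.0479
grasp_force: 0.0
time_s: 3.12
tool_pos: [0.5895, 0.2396, 0.1029]
tool_rot: [180.0, 0.0, 162.9]
force: [0.1, 0.6, -1.1]
grip_width: 0.0261
grasp_force: 0.0
time_s: 3.5
tool_pos: [0.5895, 0.2396, 0.1027]
tool_rot: [180.0, 0.0, 162.9]
force: [-0.4, -0.8, 0.6]
grip_width: 0.016
grasp_force: 24.8
```

Gripped at 16 mm. Lifting straight up 150 mm, so the plate also clears the neighbours.

```bash
python3 -m creep '{"translation":[[0,0,-0.1],[0,0,-0.25],[0,0,-0.4],[0,0,-0.4],[0,0,-0.4]],"turn":[[0,0,0],[0,0,0],[0,0,0],[0,0,0],[0,0,0]],"grip":[0.1,0.1,0.1,0.1,0.1]}'
python3 -m creep '{"translation":[[0,0,-0.4],[0,0,0],[0,0,0]],"turn":[[0,0,0],[0,0,0],[0,0,0]],"grip":[0.1,0.1,0.1]}'
python3 - <<'E'
from see import *
c=env.read_camera("scene");cv2.imwrite("pics/s2.png",c["frame"][:,:,::-1])
W,H=cloud(c);Z=W[...,2]
p=W[mask(H,"pink")&(W[...,0]>.4)&(W[...,0]<.7)&(W[...,1]>.1)&(W[...,1]<.4)&(Z>.12)]
print(len(p),rect(p),np.percentile(p[:,2],[2,98]))
units([.5765,-.198,.25],191)
E
```

```text
time_s: 4.12
tool_pos: [0.5896, 0.239, 0.2293]
tool_rot: [180.0, 0.1, 162.9]
force: [0.4, -0.9, -1.0]
grip_width: 0.0155
grasp_force: 24.8
time_s: 4.5
tool_pos: [0.5891, 0.2392, 0.2584]
tool_rot: [-180.0, -0.0, 162.9]
force: [0.5, 0.4, -1.4]
grip_width: 0.0158
grasp_force: 24.8
tcp [0.58907987 0.23918835 0.25842631] rot [-1.79980054e+02 -1.78879377e-02  1.62927273e+02] F [ 0.53681551  0.43690378 -1.35154541] w 0.015847924347540815 24.794594861450605 t 4.5 q [-35.  16.  14.  83.  -4.  82.  51.]
1190 (array([599.1, 219.3]), array([ 65.2, 119.6]), 31.0) [0.16717583 0.28582062]
units [-1.454 -5.27   0.107] turnz(units) -0.156
```

View pics/s2.png

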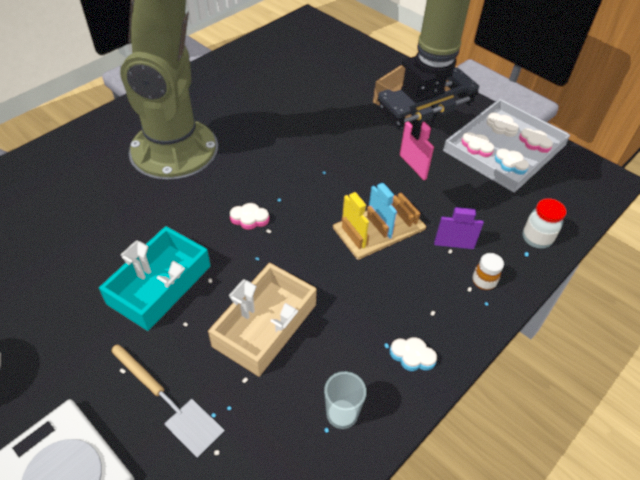

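The pink plate is up and clear at about (417,150). Blue (382,208) and yellow (355,220) still stand in the rack. I carry it across to the mould, then turn it.

```bash
python3 -m creep '{"translation":[[-0.1,-0.36,0],[-0.15,-0.54,0],[-0.15,-0.54,0],[-0.15,-0.54,0],[-0.15,-0.54,0]],"turn":[[0,0,0],[0,0,0],[0,0,0],[0,0,0],[0,0,0]],"grip":[0.1,0.1,0.1,0.1,0.1]}'
python3 -m creep '{"translation":[[-0.15,-0.54,0],[-0.15,-0.54,0],[-0.15,-0.54,0],[-0.15,-0.54,0],[-0.15,-0.54,0]],"turn":[[0,0,0],[0,0,0],[0,0,0],[0,0,0],[0,0,0]],"grip":[0.1,0.1,0.1,0.1,0.1]}'
python3 -m creep '{"translation":[[0,0,0],[0,0,0],[0,0,0],[0,0,0],[0,0,0]],"turn":[[0,0,-0.035],[0,0,-0.05],[0,0,-0.05],[0,0,-0.021],[0,0,0]],"grip":[0.1,0.1,0.1,0.1,0.1]}'
python3 -m creep '{"translation":[[0,0,0],[0,0,0]],"turn":[[0,0,0],[0,0,0]],"grip":[0.1,0.1]}'
python3 - <<'E'
from see import *
for n in("top","wrist","scene"):
    c=env.read_camera(n);cv2.imwrite(f"pics/{n}3.png",c["frame"][:,:,::-1])
    W,H=cloud(c);Z=W[...,2];box=(W[...,0]>.45)&(W[...,0]<.72)&(W[...,1]>-.34)&(W[...,1]<-.07)
    m=box&(H[...,0]<25)&(H[...,0]>8)&(H[...,1]>50)&(Z>.054)&(Z<.066);r=W[m];print(n,"rim",len(r),rect(r) if len(r)>5 else 0)
    g=W[box&(Z>.066)&(Z<.09)&(H[...,1]<50)]
    if len(g)>20: print(" guides",len(g),rect(g),g[:,2].max())
    p=W[mask(H,"pink")&box&(Z>.1)]
    if len(p)>20:
        print(" pink",len(p),"z",np.percentile(p[:,2],[1,99]))
        for lo in np.arange(.15,.27,.02):
            q=p[(p[:,2]>lo)&(p[:,2]<lo+.02)]
            if len(q)>5: print("  z%.2f"%lo,len(q),rect(q))
units([.5765,-.198,.25],191)
E
```

```text
time_s: 5.18
tool_pos: [0.5828, 0.0288, 0.2571]
tool_rot: [-179.9, -0.1, 162.9]
force: [0.4, 0.3, -1.6]
grip_width: 0.016
grasp_force: 24.8
time_s: 5.8
tool_pos: [0.5768, -0.1948, 0.2571]
tool_rot: [-180.0, -0.1, 162.9]
force: [-0.1, 0.3, -1.6]
grip_width: 0.016
grasp_force: 24.8
time_s: 6.42
tool_pos: [0.5771, -0.1936, 0.2572]
tool_rot: [179.9, -0.1, -169.0]
force: [-1.1, -0.6, -1.1]
grip_width: 0.016
grasp_force: 24.9
time_s: 6.68
tool_pos: [0.5776, -0.1937, 0.2583]
tool_rot: [180.0, -0.0, -169.0]
force: [-0.0, -0.6, -1.0]
grip_width: 0.0156
grasp_force: 24.9
tcp [ 0.57762214 -0.19371125  0.25825763] rot [ 1.79988818e+02 -2.63416443e-02 -1.69017537e+02] F [-0.04122985 -0.59865368 -1.04605032] w 0.01558126266381965 24.911961934994906 t 6.675 q [ -6.  13.  26.  87.  -6.  81. 122.]
top rim 451 (array([ 577.3, -198.5]), array([118.7, 201.3]), 11.1)
 guides 324 (array([ 570.7, -198. ]), array([120.9,  50.9]), 12.8) 0.08589386979673884
 pink 547 z [0.16959717 0.27547659]
  z0.15 8 (array([ 560.4, -196. ]), array([46.1,  1.2]), 11.2)
  z0.17 132 (array([ 575.4, -192.5]), array([89.3,  5. 
[... 954 characters left out ...]
13.5)
scene rim 907 (array([ 576. , -197.6]), array([121.4, 202.8]), 10.7)
 guides 551 (array([ 575.6, -196.7]), array([134. ,  52.8]), 11.2) 0.08523246631563597
 pink 1149 z [0.16683234 0.33531871]
  z0.15 38 (array([ 575.2, -196.9]), array([88.2,  2.7]), 12.0)
  z0.17 232 (array([ 576.1, -197.4]), array([90.8,  5.6]), 12.0)
  z0.19 230 (array([ 582.5, -196. ]), array([78. ,  4.8]), 11.2)
  z0.21 231 (array([ 583.2, -194.8]), array([76.8,  7.7]), 13.0)
  z0.23 147 (array([ 586.8, -195.4]), array([69.9,  5.7]), 13.9)
  z0.25 147 (array([ 597.4, -199. ]), array([43.8, 37.1]), 69.5)
  z0.27 85 (array([ 591.9, -188.5]), array([11.4, 27.4]), 7.5)
units [ 0.024 -0.05   0.103] turnz(units) -0.0001
```

View pics/wrist3.png

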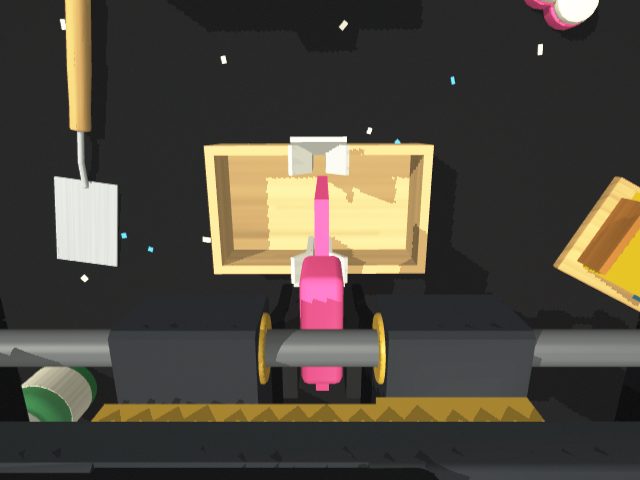

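In the wrist view the plate (column 321) points into the two guides at (319,157) and (320,270). All three cameras put it about 3 mm too far in +y and vertical. I correct that and lower it to the mouth of the flare.

```bash
python3 -m creep '{"translation":[[0,-0.038,0.2],[0,0,0.3],[0,0,0.3],[0,0,0.2],[0,0,0]],"turn":[[0,0,0],[0,0,0],[0,0,0],[0,0,0],[0,0,0]],"grip":[0.1,0.1,0.1,0.1,0.1]}'
python3 -m creep '{"translation":[[0,0,0.1],[0,0,0.1],[0,0,0.1],[0,0,0],[0,0,0]],"turn":[[0,0,0],[0,0,0],[0,0,0],[0,0,0],[0,0,0]],"grip":[0.1,0.1,0.1,0.1,0.1]}'
python3 - <<'E'
from see import *
for n in("top","wrist","scene"):
    c=env.read_camera(n);cv2.imwrite(f"pics/{n}4.png",c["frame"][:,:,::-1])
    W,H=cloud(c);Z=W[...,2];box=(W[...,0]>.45)&(W[...,0]<.72)&(W[...,1]>-.34)&(W[...,1]<-.07)
    p=W[mask(H,"pink")&box&(Z>.05)];print(n)
    for lo in np.arange(.06,.16,.02):
        q=p[(p[:,2]>lo)&(p[:,2]<lo+.02)]
        if len(q)>5: print("  z%.2f"%lo,len(q),rect(q))
units([.5765,-.197,.0967],191)
E
```

```text
time_s: 7.45
tool_pos: [0.5773, -0.1964, 0.1767]
tool_rot: [179.9, -0.2, -169.0]
force: [-0.2, -0.5, -0.3]
grip_width: 0.0159
grasp_force: 24.9
time_s: 8.07
tool_pos: [0.5785, -0.1968, 0.1547]
tool_rot: [-180.0, 0.0, -169.0]
force: [-0.1, -0.1, -0.3]
grip_width: 0.016
grasp_force: 24.9
tcp [ 0.57851511 -0.1967836   0.15474072] rot [-1.79991926e+02  2.03840590e-02 -1.68977619e+02] F [-0.05946187 -0.12026018 -0.29973592] w 0.015951481549824977 24.912001831107773 t 8.075 q [ -5.  17.  25.  95.  -8.  70. 123.]
top
  z0.06 74 (array([ 576.3, -195.7]), array([88.2,  5.2]), 13.9)
  z0.08 83 (array([ 575.8, -195.9]), array([87.6,  4.7]), 13.6)
  z0.10 58 (array([ 549.5, -201.5]), array([33.8,  3.5]), 15.3)
  z0.12 56 (array([ 547.6, -201.5]), array([30.1,  5.1]), 19.7)
  z0.14 42 (array([ 546.5, -203.4]), array([27.2,  4.8]), 13.7)
wrist
  z0.06 28 (array([ 533.1, -204.9]), array([0.2, 5.4]), 11.7)
  z0.08 49 (array([ 533. , -204.8]), array([0.4, 5.6]), 10.5)
  z0.10 59 (array([ 533. , -204.9]), array([0.3, 5.7]), 10.1)
  z0.12 77 (array([ 533. , -205.1]), array([0.4, 5.6]), 11.9)
  z0.14 1036 (array([ 577.4, -198.2]), array([90.7, 16.2]), 6.9)
scene
  z0.06 126 (array([ 581.9, -199.4]), array([79.6,  5.5]), 12.0)
  z0.08 175 (array([ 583.5, -199.7]), array([78.2,  5.2]), 11.8)
  z0.10 161 (array([ 586.3, -198.7]), array([72.5,  4.1]), 11.3)
  z0.12 133 (array([ 590.9, -198.3]), array([63.3,  6. ]), 14.4)
  z0.14 112 (array([ 590.5, -203.5]), array([66.9, 17.3]), 22.2)
units [0.025 0.002 0.725] turnz(units) 0.0001
```

View pics/wrist4.png

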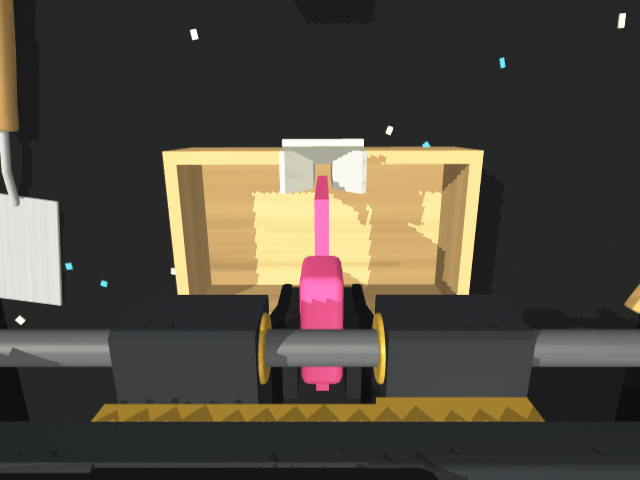

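The plate's column (321) lines up with the slot gap at (322,175), it is entering freely and the force is near zero. I continue down gently.

```bash
python3 -m creep '{"translation":[[0,0,0.12],[0,0,0.12],[0,0,0.12],[0,0,0.12],[0,0,0]],"turn":[[0,0,0],[0,0,0],[0,0,0],[0,0,0],[0,0,0]],"grip":[0.1,0.1,0.1,0.1,0.1]}'
python3 -m creep '{"translation":[[0,0,0.08],[0,0,0.06],[0,0,0.05],[0,0,0],[0,0,0]],"turn":[[0,0,0],[0,0,0],[0,0,0],[0,0,0],[0,0,0]],"grip":[0.1,0.1,0.1,0.1,0.1]}'
```

```text
time_s: 8.85
tool_pos: [0.5776, -0.1965, 0.1149]
tool_rot: [180.0, -0.1, -169.0]
force: [1.0, -0.2, -0.6]
grip_width: 0.0158
grasp_force: 24.9
time_s: 9.48
tool_pos: [0.5785, -0.1968, 0.1011]
tool_rot: [-180.0, 0.0, -169.0]
force: [0.0, 0.1, -1.6]
grip_width: 0.016
grasp_force: 24.9
```

```bash
python3 -m creep '{"translation":[[0,0,0.025],[0,0,0.025],[0,0,0.015],[0,0,0],[0,0,0]],"turn":[[0,0,0],[0,0,0],[0,0,0],[0,0,0],[0,0,0]],"grip":[0.1,0.1,0.1,0.1,0.1]}'
```

```text
time_s: 10.1
tool_pos: [0.5785, -0.1969, 0.0967]
tool_rot: [180.0, 0.0, -169.0]
force: [-1.9, -0.7, 6.1]
grip_width: 0.0154
grasp_force: 24.9
```

Contact force is 6 N at exactly the expected seating height, so I release and retreat.

```bash
python3 -m creep '{"translation":[[0,0,0],[0,0,0],[0,0,0],[0,0,0],[0,0,0]],"turn":[[0,0,0],[0,0,0],[0,0,0],[0,0,0],[0,0,0]],"grip":[0.3,0.5,0.5,0.5,0.5]}'
python3 -m creep '{"translation":[[0,0,-0.1],[0,0,-0.2],[0,0,-0.4],[0,0,-0.5],[0,0,-0.5]],"turn":[[0,0,0],[0,0,0],[0,0,0],[0,0,0],[0,0,0]],"grip":[0.5,0.5,0.5,0.5,0.5]}'
python3 -m creep '{"translation":[[0,0,0],[0,0,0],[0,0,0]],"turn":[[0,0,0],[0,0,0],[0,0,0]],"grip":[0.5,0.5,0.5]}'
python3 - <<'E'
from see import *
for n in("wrist","scene"):
    c=env.read_camera(n);cv2.imwrite(f"pics/{n}5.png",c["frame"][:,:,::-1])
    W,H=cloud(c);Z=W[...,2];box=(W[...,0]>.45)&(W[...,0]<.72)&(W[...,1]>-.34)&(W[...,1]<-.07)
    p=W[mask(H,"pink")&box];t=p[p[:,2]>.12];print(n,np.percentile(p[:,2],[1,50,99]),rect(t))
    for k in("blue","yellow"):
        p=W[mask(H,k)&(W[...,1]>0)&(W[...,1]<.4)&(Z>.05)]
        if len(p)>9: print(k,np.percentile(p[:,2],99))
E
```

```text
time_s: 10.72
tool_pos: [0.5783, -0.1967, 0.0957]
tool_rot: [180.0, -0.0, -169.0]
force: [0.8, 0.3, -0.2]
grip_width: 0.0426
grasp_force: 0.0
time_s: 11.35
tool_pos: [0.5785, -0.197, 0.2345]
tool_rot: [-180.0, 0.1, -169.0]
force: [0.2, 0.6, 0.1]
grip_width: 0.0435
grasp_force: 0.0
time_s: 11.72
tool_pos: [0.5777, -0.1964, 0.2307]
tool_rot: [179.9, -0.1, -169.0]
force: [0.8, -0.7, 0.4]
grip_width: 0.0433
grasp_force: 0.0
tcp [ 0.57771683 -0.19643236  0.2306933 ] rot [ 1.79948345e+02 -9.95081057e-02 -1.68977777e+02] F [ 0.77307579 -0.72139907  0.3783329 ] w 0.04331074362305141 0.0 t 11.725 q [ -5.  14.  26.  89.  -6.  78. 122.]
wrist [0.03840097 0.12481232 0.12674334] (array([ 576.6, -196.9]), array([43.1, 15.1]), 11.3)
yellow 0.0605902540314974
scene [0.01002047 0.0764147  0.12635734] (array([ 577.8, -198.6]), array([42. , 16.7]), 7.1)
blue 0.13198072246765574
yellow 0.132068116166482
```

View pics/scene5.png

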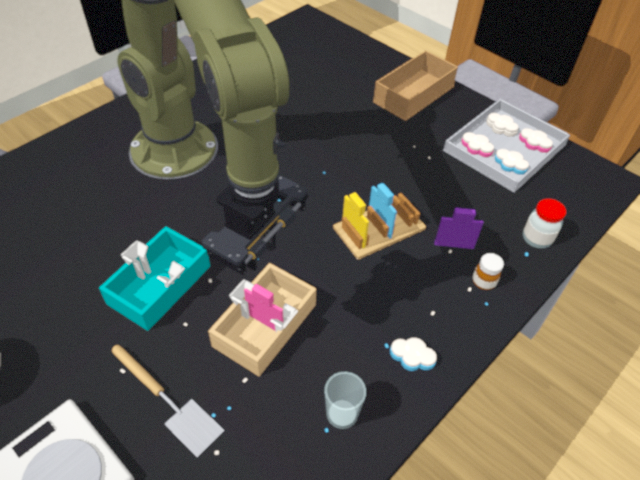

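The pink plate stands in the guides at (265,303), with its block top at z = 0.126 as it should be when seated. Blue and yellow are still in the rack, and the gripper is clear.

```bash
python3 -c "
from cell import env
print(env.sign_off())"
```

```text
the job is handed in; nothing more can be done
None
```

The pink divider stands fully home in the plywood mould's guides and is released, blue and yellow are still in the rack, and the job was handed in at about 12 s of robot time.

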